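Start the watering of the blue bed

TASK

Start watering the blue bed from the irrigation controller on the potting bench: first press the white-ridged end of the rocker fully down, then push the blue key fully in, and last push the green key fully in, so that all three stay that way. Do not push the yellow or red key, press nothing out of turn, and leave the pot, jug, seedling cells and widger standing and lying where they are.

Things in the scene. Friction and masses are not known exactly. Their poses are not given: they have to be found in the camera images.
- controller: the fixed irrigation controller lying flat on the bench: white box 170 (x) x 270 (y) x 60 mm high with a grey panel on top; origin at the centre of its underside, z up. The black-and-white rocker lies at x = -40 mm, y = 0 and four round push keys (blue, green, yellow, red, in an order that varies) stand in a row at x = +40 mm, y = -90, -30, 30, 90 mm. All keys and the rocker are operated by pushing straight down on them.
- rocker (a joint): main rocker switch: 0 = off (white-ridged end up), 0.5 rad = on (white-ridged end fully down). Stays where it is left; needs 2 to 3 N at the ridge.
- rocker_white_end (a point): crest of the white ridge at one end of the rocker (on the controller's +y side of the pivot), the place to press; moves with the rocker. The rocker is a black paddle 36 mm wide and 68 mm long along the controller's y, pivoting about the controller's x direction at 8 mm above the panel; a round ridge crosses it 26 mm either side of the pivot, white on a white face at one end, black on the other. From off to on the white crest sinks 13 mm, from 83 to 70 mm above the bench.
- blue_key (a joint): blue-bed latching push key: value 0 when fully out, 0.008 m when fully in. No spring: it resists with about 3 N and stays wherever it is pushed.
- blue_top (a point): centre of the flat round top of the blue key (a plain blue disc cap 32 mm across). It stands 14 mm above the panel (74 mm above the bench) when out and 6 mm above the panel when fully in; moves with the key.
- green_key (a joint): green start latching push key: value 0 when fully out, 0.008 m when fully in. No spring: it resists with about 3 N and stays wherever it is pushed.
- green_top (a point): centre of the flat round top of the green key (a plain green disc cap 32 mm across). It stands 14 mm above the panel (74 mm above the bench) when out and 6 mm above the panel when fully in; moves with the key.
- yellow_key (a joint): yellow-bed latching push key: value 0 when fully out, 0.008 m when fully in. No spring: it resists with about 3 N and stays wherever it is pushed.
- yellow_top (a point): centre of the flat round top of the yellow key (a plain yellow disc cap 32 mm across). It stands 14 mm above the panel (74 mm above the bench) when out and 6 mm above the panel when fully in; moves with the key.
- red_key (a joint): red stop latching push key: value 0 when fully out, 0.008 m when fully in. No spring: it resists with about 3 N and stays wherever it is pushed.
- red_top (a point): centre of the flat round top of the red key (a plain red disc cap 32 mm across). It stands 14 mm above the panel (74 mm above the bench) when out and 6 mm above the panel when fully in; moves with the key.
- pot: loose empty terracotta plant pot, 92 mm across the rim, 85 mm high, standing beside the controller; origin at the centre of its underside, z up
- jug: loose green plastic jug without a spout, 96 mm across, 130 mm high, with a side handle on its own +y side, standing beside the controller; origin at the centre of its underside, z up
- cells: loose strip of two empty black plastic seedling cells, 50 x 100 x 50 mm high, beyond the controller; origin at the centre of its underside, z up
- widger: loose steel widger, a flat strip 170 mm long (its x), 14 mm wide, 5 mm thick, lying on the bench beyond the controller; origin at the centre of its underside

How it is judged:
By the outcome, as a careful person would: the job done as asked, in the order asked, and still so for the second after the job is handed in, with the robot touching nothing.
It also fails if it takes over 48 s, if anything falls off the work surface, if the arm or the gripper's body presses on something with over 40 N, if the wrist force passes 120 N, or if a joint passes its speed limit or range.

ROBOT

A 6-joint arm with a two-finger parallel gripper is mounted at the origin on the work surface. World frame = base frame: x ahead of the robot, y to its left, z up, the work surface at z = 0. Lengths are in m, angles in rad, forces in N, time in s.
With the tool pointing down it reaches from about 0.375 to 0.9 m from the base axis. Payload 3.1 kg.
Tool frame: the origin (TCP) lies midway between the tips of the shut fingers; the grasp point (between the pads) lies 19 mm behind it; x points along the fingers, z is the direction in which the jaws open and shut, and the axes are right-handed (so a half turn about x gives the same grasp; the last joint's range is limited). The gripper opens to 85 mm and grips with 20 to 120 N. Pads are 22 mm wide; open, the fingers measure 114 mm over their backs; the gripper's body (76 mm by 85 mm) begins 54 mm behind the grasp point. The pads swing forward as they close: fully open they stand 13 mm farther back than shut.
Start: joints at [0.965, 0.527, 1.433, -0, 1.181, -0.178], TCP at [0.259, 0.569, 0.231] pointing down, gripper open.
Joint ranges: [-3.08, 3.08], [-0.75, 2.2], [0.22, 2.44], [-1.43, 4.57], [0, 2.65], [-2.85, 2.85]. Speed limits (rad/s): [2.79, 2.79, 3.14, 3.14, 3.14, 3.14].

INTERFACE

Orientations are given as a unit quaternion [x, y, z, w].
In Python, from station import status, snapshot, camera_params, ticket gives the robot as it stands.
- The arm moves only by the tool arm_command, never from a script. Its argument "series" is a list that holds one entry, the list of rows, each a list of 4 numbers: the shift along the tool's x, y, z in mm, then the turn about the tool's x in rad. A call has 1 to 10 rows; each row shifts and turns the commanded pose from where the row before left it, along the tool's axes as they then stand; what a row does not reach is not made up. A row lasts 1/10 s, in which the tool goes at most 50 mm and 8.59 degrees, less where a joint would pass 70% of its speed; a pose out of reach is approached as far as the arm can. A call is refused whole if a number of a shift passes 50 or a number of a turn 0.15, either way. A call with a gripper value outside its range is refused whole. "jaw" is the opening in per cent of the stroke, from 0 (shut) to 100 (fully open), set as the call begins (left out, the last holds). The fingers move at their own pace and stop on an object; "force" is the grip in N (left out, the last holds). Time passes only in rows, so rows that do not move let the fingers close. It gives the time, the measured TCP pose, the force and the opening at its end, in the units of the state.
- status.sense(): the state, without advancing time (a new reading comes with each control period).
- snapshot(name): name is "side" or "top"; returns the picture (384x512x3 uint8, red, green, blue); there is no depth.
- camera_params(name): a dict with "fovy" (degrees; the focal length in pixels is half the picture's height over the tangent of half this angle, whatever the lens; pixels are square), "cx", "cy" (the principal point, pixels), "k1" (the pictures are not rectified: a ray, as slopes to the right and down, at radius r is drawn at 1 + k1 r^2 times it, then the intrinsics apply), "extrinsics" (4x4, takes a point from camera to world coordinates). Camera axes: x right, y down, z forward; pixel columns grow to the right and rows downward; lengths in m; the calibration is good to about 2 mm. A picture is of the moment at which its call begins. camera_params takes no time and is no camera call.
- ticket.sign_off(): hands the job in, once; it reports no verdict.
The state is a dict: "t": time; "q": joint angles; "qd": joint speeds; "tau": joint torques, N m; "tcp_pos": TCP position; "tool_rot": TCP orientation; "force": force on the tool from outside, world axes, zero at the start; "ft_torque": the same for the moment, N m; "finger_gap": opening from 0.0 (shut) to 1.0 (fully open).
Only numpy, scipy, OpenCV 4.12 (cv2) and the standard library are available. Lean on these libraries where they do the work, as an engineer would, in place of code of your own. Each camera call takes 0.05 s, during which the arm holds its last target. There are 200 camera calls.

## Working session

There is one attempt and no reset: what is moved stays moved. The work goes in short steps, Python scripts to look and compute and a tool call to move; the robot and the scene stay as the last step left them, time stands still between calls to the robot, and variables do not carry over. Pictures are saved under pics/ and viewed, about 8 in all and at most 12, crops included, and the job is handed in when it is done.

Besides the shell and the picture viewer there is one more tool, called after ">>>" by a JSON object that holds its "api" and its "payload", one argument or row to a line. arm_command: Moves the arm, as the interface text tells. Its arguments: {"type":"object","properties":{"series":{"type":"array"},"jaw":{"type":"number"},"force":{"type":"number"}},"required":["series"]}

```bash
mkdir -p pics; python3 - <<'E'
from station import status, snapshot, camera_params
import cv2
for n in("top","side"):
    cv2.imwrite(f"pics/{n}0.png",snapshot(n)[:,:,::-1])
    p=camera_params(n);print(n,p)
s=status.sense();print(s['t'],s['tcp_pos'],s['tool_rot'],s['force'],s['finger_gap'])
E
```

```text
top {'fovy': 54.45391452647612, 'cx': 252.45830671341767, 'cy': 192.57485655086174, 'k1': -0.10112915895702043, 'extrinsics': array([[ 0.01739078, -0.9933913 ,  0.11345171,  0.50748333],
       [-0.99977892, -0.01593602,  0.01371718,  0.04965335],
       [-0.01181856, -0.11366518, -0.99344881,  0.92732768],
       [ 0.        ,  0.        ,  0.        ,  1.        ]])}
side {'fovy': 57.73992777750169, 'cx': 259.6722895565317, 'cy': 195.60057912214765, 'k1': -0.026861761862781768, 'extrinsics': array([[-9.83633983e-01, -1.07363053e-01,  1.44697487e-01,
         4.85348483e-01],
       [-1.80177966e-01,  5.87444579e-01, -7.88951689e-01,
         6.67565950e-01],
       [-2.97492103e-04, -8.02110991e-01, -5.97174907e-01,
         5.62852026e-01],
       [ 0.00000000e+00,  0.00000000e+00,  0.00000000e+00,
         1.00000000e+00]])}
0.1 [0.25886254 0.56815273 0.23040789] [-0.38274439  0.5953983   0.38220932  0.59407376] [ 0.17134861  0.08254707 -0.94413472] 1.0026855156616252
```

View pics/top0.png

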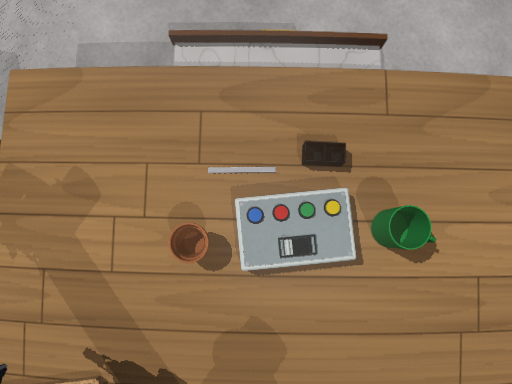

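View pics/side0.png

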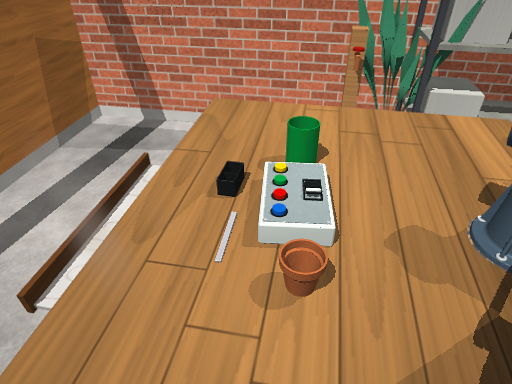

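The top view shows blue (255,215), red (281,212), green (307,210) and yellow (333,207), with the rocker's white end on the left at (288,246). The side view agrees. Next I'll measure from both views.

```bash
cat > h.py <<'E'
import numpy as np, cv2
from station import status, snapshot, camera_params
from scipy.spatial.transform import Rotation as R
def ray(n,uv):
    p=camera_params(n);f=192/np.tan(np.radians(p['fovy']/2))
    K=np.array([[f,0,p['cx']],[0,f,p['cy']],[0,0,1]])
    d=((np.array(uv)-[p['cx'],p['cy']])/f); u=d.copy()
    for _ in range(20): u=d/(1+p['k1']*(u@u))
    E=p['extrinsics'];return E[:3,3],E[:3,:3]@np.r_[u,1]
def onz(n,uv,z):
    o,d=ray(n,uv);return o+d*(z-o[2])/d[2]
RNG={'blue':(105,125),'red':(0,5),'green':(55,75),'yellow':(24,32)}
def blob(im,c,near,rad=12):
    h=cv2.cvtColor(im,cv2.COLOR_RGB2HSV);a,b=RNG[c]
    m=((h[...,0]>=a)&(h[...,0]<=b)&(h[...,1]>130)&(h[...,2]>60)).astype(np.uint8)
    k=np.zeros_like(m);cv2.circle(k,near,rad,1,-1);m&=k
    ys,xs=np.nonzero(m);return np.array([xs.mean(),ys.mean()]),len(xs)
E
python3 - <<'E'
from h import *
N={'top':dict(blue=(255,215),red=(281,212),green=(307,210),yellow=(333,207)),'side':dict(blue=(279,210),red=(279,194),green=(280,180),yellow=(280,168))}
L=dict(blue=90,red=30,green=-30,yellow=-90)
for n in N:
    im=cv2.cvtColor(cv2.imread(f'pics/{n}0.png'),cv2.COLOR_BGR2RGB)
    P=[]
    for c in L:
        uv,k=blob(im,c,N[n][c],12 if n=='top' else 9);p=onz(n,uv,.074);P.append(p[:2]);print(n,c,uv.round(1),k,p.round(4))
    P=np.array(P);Q=np.array([[.04,L[c]/1000] for c in L])
    d=P[0]-P[3];th=np.arctan2(-d[0],d[1]);Rm=np.array([[np.cos(th),-np.sin(th)],[np.sin(th),np.cos(th)]])
    t=(P-Q@Rm.T).mean(0);print('yaw',th,'len',np.linalg.norm(d),'origin',t,'white end',t+Rm@[-.04,.026])
print(onz('top',(288,246),.083))
s=status.sense();print(R.from_quat(s['tool_rot']).as_matrix().round(3))
im=cv2.imread('pics/top0.png')[180:280,225:365];cv2.imwrite('pics/c.png',cv2.resize(im,None,fx=5,fy=5))
E
```

```text
top blue [254.7 214.5] 142 [0.5545 0.0554 0.074 ]
top red [280.7 212.1] 149 [ 0.5611 -0.0038  0.074 ]
top green [306.9 209.5] 133 [ 0.5678 -0.0639  0.074 ]
top yellow [332.4 206.9] 158 [ 0.5747 -0.1228  0.074 ]
yaw 0.11283833695539527 len 0.17932315493395107 origin [ 0.52478545 -0.0383092 ] white end [ 0.48211225 -0.01697851]
side blue [278.5 209.1] 152 [0.5533 0.0638 0.074 ]
side red [279.1 193.4] 128 [0.56  0.005 0.074]
side green [279.6 179.4] 107 [ 0.5668 -0.0541  0.074 ]
side yellow [280.3 167. ] 102 [ 0.5731 -0.1126  0.074 ]
yaw 0.11152284864038182 len 0.17748976384093265 origin [ 0.52356935 -0.02894684] white end [ 0.48092426 -0.00756003]
[ 0.48448164 -0.02057459  0.083     ]
[[-0.001 -0.91   0.415]
 [-0.002  0.415  0.91 ]
 [-1.     0.    -0.002]]
```

View pics/c.png

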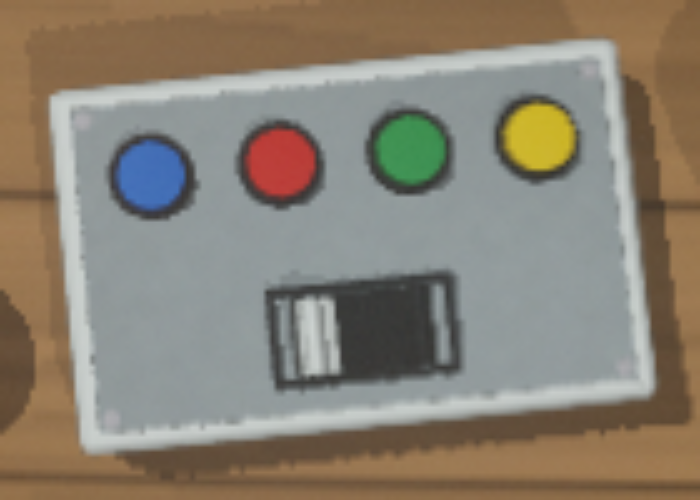

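The jaw axis should lie along the controller's x, which is a turn of about +1.03 rad. I'll turn and shut the jaw first.

>>> {"api": "arm_command", "payload": {
  "series": [
    [[0,0,0,0.147],[0,0,0,0.147],[0,0,0,0.147],[0,0,0,0.147],[0,0,0,0.147],[0,0,0,0.147],[0,0,0,0.148],[0,0,0,0]]
  ],
  "jaw": 0,
  "force": 40
}}

```text
t: 0.9
tcp_pos: [0.2591, 0.5683, 0.2308]
tool_rot: [-0.04, 0.706, 0.04, 0.706]
force: [0.1, 0.0, 0.4]
finger_gap: -0.0
```

```bash
cat >> h.py <<'E'
def go(t):
    s=status.sense();M=R.from_quat(s['tool_rot']).as_matrix()
    print('t',round(s['t'],2),'tcp',np.round(s['tcp_pos'],4),'F',np.round(s['force'],2),'gap',round(s['finger_gap'],2),'yaw z',np.arctan2(M[1,2],M[0,2]).round(4),'tool dx,dy,dz mm',(M.T@(np.array(t)-s['tcp_pos'])*1000).round(1))
E
python3 -c "
from h import *
go([.482,-.019,.2]);print(status.sense()['q'])"
```

```text
t 0.9 tcp [0.2591 0.5683 0.2308] F [0.13 0.03 0.45] gap -0.0 yaw z 0.1132 tool dx,dy,dz mm [  31.2 -608.7  155.2]
[9.64467269e-01 5.28024380e-01 1.43336349e+00 5.97104453e-06
 1.18138554e+00 8.51250568e-01]
```

>>> {"api": "arm_command", "payload": {
  "series": [
    [[0,-34,8.6,0],[0,-34,8.6,0],[0,-34,8.6,0],[0,-34,8.6,0],[0,-34,8.6,0],[0,-34,8.6,0],[0,-34,8.6,0],[0,-34,8.6,0],[0,-34,8.6,0],[0,-34,8.6,0]]
  ]
}}

```text
t: 1.9
tcp_pos: [0.3833, 0.2392, 0.2313]
tool_rot: [-0.041, 0.706, 0.041, 0.706]
force: [0.2, 0.4, 0.7]
finger_gap: 0.001
```

>>> {"api": "arm_command", "payload": {
  "series": [
    [[0,-34,8.6,0],[0,-34,8.6,0],[0,-34,8.6,0],[0,-34,8.6,0],[0,-34,8.6,0],[0,-34,8.6,0],[0,-34,8.6,0],[0,-31,9,0],[0,0,0,0],[0,0,0,0]]
  ]
}}

```text
t: 2.9
tcp_pos: [0.4819, -0.0194, 0.231]
tool_rot: [-0.04, 0.706, 0.04, 0.706]
force: [-0.1, -0.5, 0.0]
finger_gap: -0.0
```

```bash
python3 -c "
from h import *
go([.482,-.019,.1])"
```

```text
t 2.9 tcp [ 0.4819 -0.0194  0.231 ] F [-0.09 -0.54  0.05] gap -0.0 yaw z 0.1134 tool dx,dy,dz mm [131.    0.3   0.3]
```

>>> {"api": "arm_command", "payload": {
  "series": [
    [[30,0,0,0],[30,0,0,0],[30,0,0,0],[25,0,0,0],[15,0,0,0],[8,0,0,0],[0,0,0,0]]
  ]
}}

```text
t: 3.6
tcp_pos: [0.4811, -0.0178, 0.0926]
tool_rot: [-0.04, 0.707, 0.041, 0.705]
force: [0.2, -1.2, 0.1]
finger_gap: -0.001
```

```bash
python3 - <<'E'
from h import *
go([.482,-.019,.083])
a=snapshot('side')[120:270,220:380,::-1];b=snapshot('top')[180:280,225:365,::-1]
cv2.imwrite('pics/d.png',np.hstack([cv2.resize(a,(427,400)),cv2.resize(b,(370,400))]))
E
```

```text
t 3.6 tcp [ 0.4811 -0.0178  0.0926] F [ 0.19 -1.22  0.12] gap -0.0 yaw z 0.1151 tool dx,dy,dz mm [ 9.6 -1.3  0.8]
```

View pics/d.png

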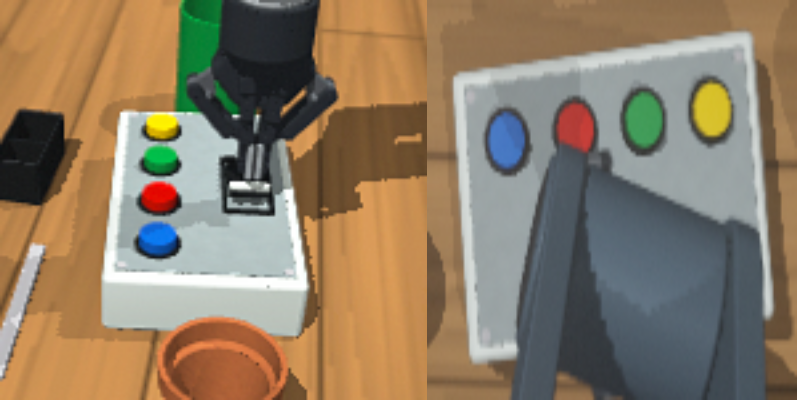

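The side view shows the shut fingertips directly over the white ridge, at about (250,180) in the crop. I'll press in small steps.

>>> {"api": "arm_command", "payload": {
  "series": [
    [[3,1,0,0],[3,0,0,0],[3,0,0,0],[3,0,0,0],[3,0,0,0],[2,0,0,0],[2,0,0,0],[1,0,0,0],[0,0,0,0],[0,0,0,0]]
  ]
}}

```text
t: 4.7
tcp_pos: [0.482, -0.0182, 0.0731]
tool_rot: [-0.04, 0.706, 0.04, 0.706]
force: [-0.2, -0.6, 0.0]
finger_gap: -0.0
```

>>> {"api": "arm_command", "payload": {
  "series": [
    [[1,0,0,0],[1,0,0,0],[0,0,0,0],[0,0,0,0]]
  ]
}}

```text
t: 5.1
tcp_pos: [0.482, -0.018, 0.0713]
tool_rot: [-0.04, 0.706, 0.04, 0.706]
force: [0.6, 0.6, 1.0]
finger_gap: -0.002
```

>>> {"api": "arm_command", "payload": {
  "series": [
    [[1,0,0,0],[1,0,0,0],[0,0,0,0],[0,0,0,0]]
  ]
}}

```text
t: 5.5
tcp_pos: [0.4821, -0.0179, 0.07]
tool_rot: [-0.04, 0.706, 0.04, 0.706]
force: [-0.9, 0.9, 8.8]
finger_gap: -0.004
```

>>> {"api": "arm_command", "payload": {
  "series": [
    [[1,0,0,0],[0,0,0,0],[0,0,0,0]]
  ]
}}

```text
t: 5.8
tcp_pos: [0.4822, -0.0179, 0.0698]
tool_rot: [-0.04, 0.706, 0.04, 0.706]
force: [-3.3, 1.3, 15.4]
finger_gap: -0.004
```

Bottomed at z = 70 mm with 15 N, as the task says it should. Now lift and move to the blue key.

>>> {"api": "arm_command", "payload": {
  "series": [
    [[-10,0,0,0],[-20,0,0,0],[-20,0,0,0],[0,16,20,0],[0,16,20,0],[0,16,20,0],[0,17,20,0],[0,0,0,0],[0,0,0,0]]
  ]
}}

```text
t: 6.7
tcp_pos: [0.5537, 0.0559, 0.118]
tool_rot: [-0.04, 0.706, 0.04, 0.706]
force: [0.1, 0.3, -0.0]
finger_gap: 0.002
```

```bash
python3 - <<'E'
from h import *
go([.5545,.0555,.074])
a=snapshot('side')[120:270,220:380,::-1];b=snapshot('top')[180:280,225:365,::-1]
cv2.imwrite('pics/e.png',np.hstack([cv2.resize(a,(427,400)),cv2.resize(b,(370,400))]))
E
```

```text
t 6.7 tcp [0.5537 0.0559 0.118 ] F [ 0.09  0.27 -0.01] gap 0.0 yaw z 0.1143 tool dx,dy,dz mm [44.  -0.4  0.8]
```

View pics/e.png

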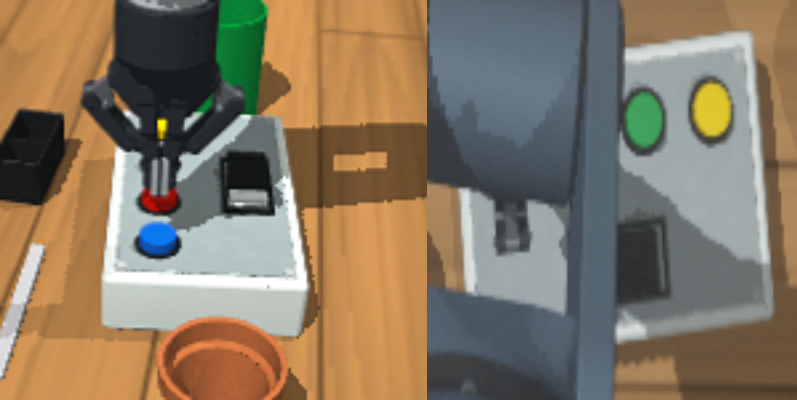

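The rocker is on and the tip is over blue; it appears over red in the side view only through parallax at 118 mm height. Press blue.

>>> {"api": "arm_command", "payload": {
  "series": [
    [[15,0,0.5,0],[13,0,0,0],[6,0,0,0],[3,0,0,0],[3,0,0,0],[3,0,0,0],[3,0,0,0],[3,0,0,0],[1,0,0,0],[0,0,0,0]]
  ]
}}

```text
t: 7.8
tcp_pos: [0.5549, 0.0557, 0.0684]
tool_rot: [-0.04, 0.706, 0.04, 0.706]
force: [-0.2, 0.2, 0.3]
finger_gap: 0.002
```

>>> {"api": "arm_command", "payload": {
  "series": [
    [[1,0,0,0],[1,0,0,0],[0,0,0,0],[0,0,0,0]]
  ]
}}

```text
t: 8.2
tcp_pos: [0.555, 0.0557, 0.0664]
tool_rot: [-0.04, 0.706, 0.04, 0.706]
force: [-0.5, 0.2, 2.4]
finger_gap: -0.002
```

>>> {"api": "arm_command", "payload": {
  "series": [
    [[1,0,0,0],[0.5,0,0,0],[0,0,0,0],[0,0,0,0]]
  ]
}}

```text
t: 8.6
tcp_pos: [0.555, 0.0557, 0.066]
tool_rot: [-0.04, 0.706, 0.04, 0.706]
force: [-2.1, -0.5, 10.3]
finger_gap: -0.003
```

Bottomed at 66 mm with 10 N. Lift, then move 120 mm along the tool's -y to green, passing high over red.

>>> {"api": "arm_command", "payload": {
  "series": [
    [[-10,0,0,0],[-20,0,0,0],[-22,0,0,0],[0,-24,0,0],[0,-24,0,0],[0,-24,0,0],[0,-24,0,0],[0,-24,0,0],[0,0,0,0],[0,0,0,0]]
  ]
}}

```text
t: 9.6
tcp_pos: [0.5677, -0.0635, 0.1166]
tool_rot: [-0.039, 0.706, 0.04, 0.706]
force: [0.1, 0.0, -0.3]
finger_gap: 0.002
```

```bash
python3 - <<'E'
from h import *
go([.568,-.0639,.066])
a=snapshot('side')[120:270,220:380,::-1]
cv2.imwrite('pics/f.png',cv2.resize(a,(533,500)))
E
```

```text
t 9.6 tcp [ 0.5677 -0.0635  0.1166] F [ 0.12  0.02 -0.26] gap 0.0 yaw z 0.1117 tool dx,dy,dz mm [50.6 -0.5  0.3]
```

View pics/f.png

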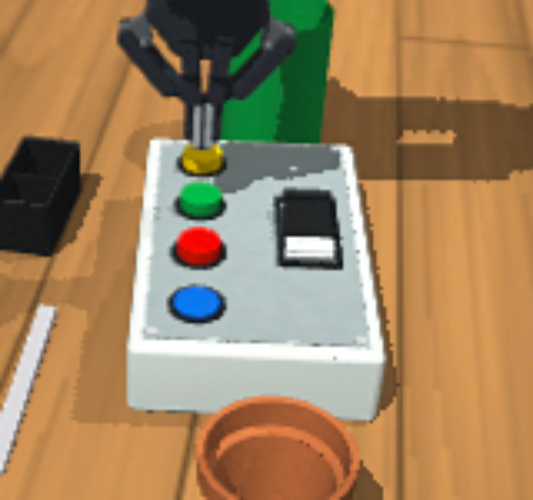

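The side view shows the rocker on, blue low, and the tool above green. Jug clearance looks fine. Press green.

>>> {"api": "arm_command", "payload": {
  "series": [
    [[15,0,0,0],[13,0,0,0],[6,0,0,0],[3,0,0,0],[3,0,0,0],[3,0,0,0],[3,0,0,0],[3,0,0,0],[0,0,0,0],[0,0,0,0]]
  ]
}}

```text
t: 10.65
tcp_pos: [0.5682, -0.0637, 0.0677]
tool_rot: [-0.04, 0.706, 0.04, 0.706]
force: [0.4, 0.6, -0.2]
finger_gap: -0.004
```

>>> {"api": "arm_command", "payload": {
  "series": [
    [[1,0,0,0],[1,0,0,0],[0,0,0,0],[0,0,0,0]]
  ]
}}

```text
t: 11.05
tcp_pos: [0.5683, -0.0637, 0.0661]
tool_rot: [-0.04, 0.706, 0.04, 0.706]
force: [-0.7, -0.5, 5.4]
finger_gap: 0.0
```

>>> {"api": "arm_command", "payload": {
  "series": [
    [[1,0,0,0],[0.5,0,0,0],[0,0,0,0],[0,0,0,0]]
  ]
}}

```text
t: 11.45
tcp_pos: [0.5683, -0.0637, 0.066]
tool_rot: [-0.04, 0.706, 0.04, 0.706]
force: [-3.2, 0.0, 13.5]
finger_gap: 0.002
```

Bottomed at 66 mm with 13 N. Lift well clear and back the tool away so both cameras can see.

>>> {"api": "arm_command", "payload": {
  "series": [
    [[-10,0,0,0],[-25,0,0,0],[-35,0,0,0],[-40,0,0,0],[-40,0,0,0],[0,0,-30,0],[0,0,-30,0],[0,0,-30,0],[0,0,0,0],[0,0,0,0]]
  ]
}}

```text
t: 12.45
tcp_pos: [0.4788, -0.0738, 0.2146]
tool_rot: [-0.04, 0.706, 0.04, 0.706]
force: [0.1, 0.3, 0.3]
finger_gap: -0.0
```

```bash
python3 - <<'E'
from h import *
go([.5,0,.2])
a=snapshot('side')[100:310,190:390,::-1];b=snapshot('top')[:,:,::-1]
cv2.imwrite('pics/g.png',np.hstack([cv2.resize(a,(400,420)),cv2.resize(b[120:300,160:450],(400,420))]))
E
```

```text
t 12.45 tcp [ 0.4788 -0.0738  0.2146] F [0.07 0.29 0.32] gap -0.0 yaw z 0.1123 tool dx,dy,dz mm [14.6 71.  29.3]
```

View pics/g.png

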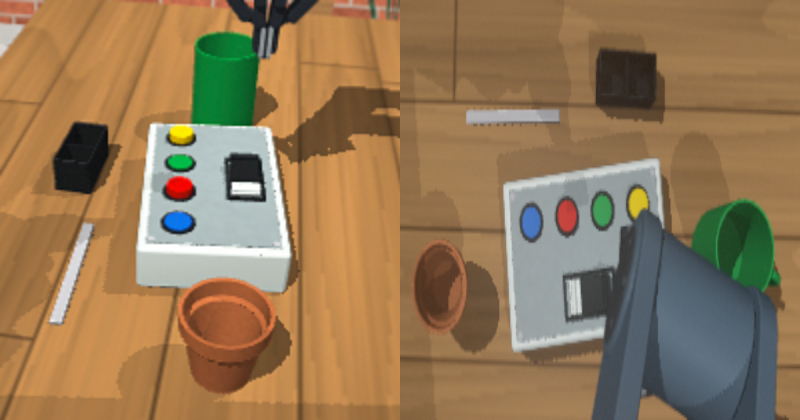

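The rocker's white end is down, blue and green are low, and red and yellow are still raised. The pot, jug, cells and widger haven't moved, and the tool is clear.

```bash
python3 -c "
from station import ticket
print(ticket.sign_off())"
```

```text
the job is handed in; nothing more can be done
None
```

I pressed the rocker's white end, then the blue key, then the green key, using shut fingertips, and handed the job in at about 12.5 s.

- **Presses:** each one reached its stop. The rocker stopped at 70 mm with 15 N, blue at 66 mm with 10 N and green at 66 mm with 13 N, which are the fully pressed heights you gave.
- **Last pictures:** the rocker is on and blue and green are in, while red and yellow are still out. The pot, jug, cells and widger look unmoved, and the tool was clear with about zero force.
- **One disagreement:** the two cameras differed by about 9 mm in y on the key positions. I put this down to the side view also seeing the walls of the caps, so I used the top view. All three presses landed on target with it.

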